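# Line up the toppings on the coffee trolley by height

## Task

Set the four toppings for the cake (cream pot, sweet jar, wooden-lidded sugar tin, spice jar) that stand at the front of the trolley on the row of four cork coasters in order of height, one in the middle of each coaster: the tallest on the coaster next to the coffee mug, going down to the shortest at the kitchen timer's end. Leave them all standing upright, knock nothing over, and leave the mug and the timer where they are.

Things in the scene. Friction and masses are not known exactly. Their poses are not given: they have to be found in the camera images.
- cream_pot: Plain white stoneware pot, open at the top, the shortest of the four toppings: 66 mm tall, round, 68 mm across at its widest (upper half), foot 57 mm. Loose, 0.22 kg or somewhat more or less. Origin: centre of the underside; z up. Can be gripped round the body.
- sprinkle_jar: Squat round clear sweet jar with a black screw lid that is fixed on: 75 mm tall, 54 mm diameter, lid 50 mm diameter. Loose, about 0.17 kg. Origin: centre of the underside; z up. 
- sugar_tin: Square cream-coloured canister with a wooden lid fixed on it and a round wooden knob in the middle of the lid: 85 mm tall to the top of the knob, 72 mm square; lid top at 68 mm, knob 20 mm diameter from 68 to 85 mm. Loose, about 0.25 kg. Origin: centre of the underside; z up. The knob stands on its z axis; the whole tin can be lifted by the knob.
- cinnamon_jar: Slender clear spice jar with a round mustard-yellow cap fixed on it, the tallest of the four toppings: 96 mm tall, square body 42 mm wide (sides along its x and y), cap 41 mm diameter from 76 to 96 mm. Loose, about 0.11 kg. Origin: centre of the underside; z up. 
- coffee_mug: White mug with small green leaves, dark inside, 95 mm tall, cup 92 mm diameter, handle to its -y side (127 mm overall along y). Stands past one end of the row of coasters, about 0.14 m from the end coaster, at coaster_1 or at coaster_4; marks the tall end. Loose; to be left alone. Origin: under the middle of its overall outline; the cup's axis is 16 mm from it towards +y.
- kitchen_timer: Black round kitchen timer, 67 mm diameter, 61 mm tall, past the other end of the row, about 0.14 m from the end coaster. Loose; to be left alone. Origin: centre of the underside.
- coaster_1: Round cork coaster, 90 mm diameter, 5 mm thick, fixed to the tray: the left end of the row as the robot sees it (+y). The four stand in a nearly straight row, about 105 mm from centre to centre. Origin: centre of the underside (the top is 5 mm above); y runs along the row to the left.
- coaster_2: Round cork coaster, 90 mm diameter, 5 mm thick, fixed to the tray: second from the left. The four stand in a nearly straight row, about 105 mm from centre to centre. Origin: centre of the underside (the top is 5 mm above); y runs along the row to the left.
- coaster_3: Round cork coaster, 90 mm diameter, 5 mm thick, fixed to the tray: third from the left. The four stand in a nearly straight row, about 105 mm from centre to centre. Origin: centre of the underside (the top is 5 mm above); y runs along the row to the left.
- coaster_4: Round cork coaster, 90 mm diameter, 5 mm thick, fixed to the tray: the right end of the row (-y). The four stand in a nearly straight row, about 105 mm from centre to centre. Origin: centre of the underside (the top is 5 mm above); y runs along the row to the left.

How it is judged (in metres and radians):
At the end, for the whole second after the job is handed in: Counting from the mug's end, the coasters carry the spice jar (96 mm), the sugar tin (85 mm), the sweet jar (75 mm) and the cream pot (66 mm); each stands on its coaster, its centre within 15 mm of the coaster's, upright within 0.1 rad and at rest (((horizontal distance between coffee_mug and coaster_1 below 0.22 m and horizontal distance between cinnamon_jar and coaster_1 below 0.015 m and z of cinnamon_jar in the frame of coaster_1 between 0.002 and 0.009 m and horizontal distance between sugar_tin and coaster_2 below 0.015 m and z of sugar_tin in the frame of coaster_2 between 0.002 and 0.009 m and horizontal distance between sprinkle_jar and coaster_3 below 0.015 m and z of sprinkle_jar in the frame of coaster_3 between 0.002 and 0.009 m and horizontal distance between cream_pot and coaster_4 below 0.015 m and z of cream_pot in the frame of coaster_4 between 0.002 and 0.009 m) or (horizontal distance between coffee_mug and coaster_4 below 0.22 m and horizontal distance between cinnamon_jar and coaster_4 below 0.015 m and z of cinnamon_jar in the frame of coaster_4 between 0.002 and 0.009 m and horizontal distance between sugar_tin and coaster_3 below 0.015 m and z of sugar_tin in the frame of coaster_3 between 0.002 and 0.009 m and horizontal distance between sprinkle_jar and coaster_2 below 0.015 m and z of sprinkle_jar in the frame of coaster_2 between 0.002 and 0.009 m and horizontal distance between cream_pot and coaster_1 below 0.015 m and z of cream_pot in the frame of coaster_1 between 0.002 and 0.009 m)) and angle between each of cinnamon_jar, sugar_tin, sprinkle_jar, cream_pot's own z axis and vertical below 0.1 rad and linear speed of each of cinnamon_jar, sugar_tin, sprinkle_jar, cream_pot below 0.02 m/s and angular speed of each of cinnamon_jar, sugar_tin, sprinkle_jar, cream_pot below 0.2 rad/s); the robot touches nothing.
It fails at once if a topping is knocked over (tilted more than 0.7 rad) (angle between any of cinnamon_jar, sugar_tin, sprinkle_jar, cream_pot's own z axis and vertical above 0.7 rad).
It fails at once if the coffee mug or the kitchen timer is moved by more than 30 mm or knocked over (distance of any of coffee_mug, kitchen_timer from where it was at the start of the episode above 0.03 m or angle between any of coffee_mug, kitchen_timer's own z axis and vertical above 0.5 rad).
It also fails if it takes over 96 s, if anything falls off the work surface, if the arm or the gripper's body presses on something with over 40 N, if the wrist force passes 120 N, or if a joint passes its speed limit or range.

## Robot

A 6-joint arm with a two-finger parallel gripper is mounted at the origin on a cart in front of the work surface, level with it; the furniture and walls round the work are solid. World frame = base frame: x ahead of the robot, y to its left, z up, the work surface at z = 0. Lengths are in m, angles in degrees, forces in N, time in s.
With the tool pointing down it reaches from about 0.25 to 0.85 m from the base axis. Payload 12.5 kg.
Tool frame: the origin (TCP) lies midway between the tips of the shut fingers; the grasp point (between the pads) lies 19 mm behind it; z points along the fingers, y is the direction in which the jaws open and shut (so a half turn about z gives the same grasp; the last joint's range is limited). The gripper opens to 93 mm and grips with 3 to 60 N. Pads are 15 mm wide; open, the fingers measure 128 mm over their backs; the gripper's body (75 mm by 188 mm) begins 65 mm behind the grasp point.
Start: joints at [-71.024, 20.094, 94.641, -0, 65.266, -4.847], TCP at [0.222, -0.503, 0.219] pointing down, gripper open.
Joint ranges: [-157.81, 157.81], [-45, 120.19], [0.68, 151.7], [-89.99, 269.99], [4.06, 180], [-164.3, 164.3]. Speed limits (degrees/s): [127.2, 127.2, 159.86, 180, 180, 180].

## Interface

Orientations are given as [roll, pitch, yaw] about the fixed x, y, z axes, in that order (R = Rz(yaw) Ry(pitch) Rx(roll)).
In Python, from bench import manip gives the robot as it stands.
- The arm moves only by the tool jog_arm, never from a script. Its argument "targets" is a list of rows, each a list of 5 numbers: the shift along the tool's x, y, z in mm, then the turn about the tool's z in degrees, then the finger opening in mm, from 0 to 93. In form: [[x, y, z, twist, fingers], ...]. A call has 1 to 10 rows; each row is the pose to reach, as a shift and turn from the pose commanded when the call began, along the tool's axes at that moment; what a row does not reach only later rows make up. A row lasts 1/8 s, in which the tool goes at most 62.5 mm and 10.7 degrees, less where a joint would pass 70% of its speed; a pose out of reach is approached as far as the arm can. A call with a gripper value outside its range is refused whole. The fingers move at their own pace and stop on an object; the grip force is fixed at half the most. Time passes only in rows, so rows that repeat a pose let the fingers close. It gives the time, the measured TCP pose, the force and the opening at its end, in the units of the state.
- manip.get_state(): the state, without advancing time (a new reading comes with each control period).
- manip.snapshot(name): name is "side" or "top"; returns a dict with "color" (400x640x3 uint8, red, green, blue), "vertical_fov" (degrees; the focal length in pixels is half the picture's height over the tangent of half this angle, whatever the lens; pixels are square), "cx", "cy" (the principal point, pixels), "k1" (the pictures are not rectified: a ray, as slopes to the right and down, at radius r is drawn at 1 + k1 r^2 times it, then the intrinsics apply), "R" (3x3) and "t" (3): a world point X has camera coordinates R X + t. Camera axes: x right, y down, z forward; pixel columns grow to the right and rows downward; lengths in m; the calibration is good to about 2 mm. A picture is of the moment at which its call begins. There is no depth.
- manip.hand_in(): hands the job in, once; it reports no verdict.
Trained networks look in a picture, given as the dict that the camera call returned (one of the last four; its "shot" number tells which), for a name from the list of things; names that differ only in an ending like _2 or _b are one class to them, and where a whole thing is asked for, a point or a joint stands for the part that bears it (a point fixed in the world has none). Each returns a list of dicts, best first, with "score" (0 to 1); they miss things now and then, are a little off and sometimes report something else, mostly with a low value. They report only what shows in the picture. A call takes as long as a camera call.
- manip.cut_out(picture, label): "region" (400x640 bool, what is visible of it) and "point" ([column, row] in pixels, amid what is visible of it).
The state is a dict: "time": time; "q": joint angles; "qd": joint speeds; "tau": joint torques, N m; "tool_pos": TCP position; "tool_rot": TCP orientation; "force": force on the tool from outside, world axes, zero at the start; "ft_torque": the same for the moment, N m; "finger_gap": finger opening in m.
Only numpy, scipy, OpenCV 4.12 (cv2) and the standard library are available. Lean on these libraries where they do the work, as an engineer would, in place of code of your own. Each camera call takes 0.05 s, during which the arm holds its last target.

## Working session

There is one attempt and no reset: what is moved stays moved. The work goes in short steps, Python scripts to look and compute and a tool call to move; the robot and the scene stay as the last step left them, time stands still between calls to the robot, and variables do not carry over. Pictures are saved under pics/ and viewed, and the job is handed in when it is done.

Besides the shell and the picture viewer there is one more tool, called after "Request:" in YAML: its name, and indented under it one key for each argument. jog_arm: Moves the arm, as the interface text tells. Its arguments: {"type":"object","properties":{"targets":{"type":"array"}},"required":["targets"]}

```bash
ls; mkdir -p pics
python3 - <<'E'
from bench import manip
import cv2
print(manip.get_state())
for n in ("side","top"):
    p=manip.snapshot(n)
    cv2.imwrite(f"pics/{n}0.png",p["color"][:,:,::-1])
    print({k:v for k,v in p.items() if k!="color"})
E
```

```text
pics
{'time': 0.0, 'q': array([-7.10230589e+01,  2.01227990e+01,  9.46764906e+01,  1.06646094e-04,
        6.52643405e+01, -4.84907965e+00]), 'qd': array([-0.00853377, -0.01713784,  0.10442912,  0.03031639,  0.07649626,
       -0.03081564]), 'tau': array([ 1.38599789e-03, -4.97316563e+01, -2.85255700e+01,  6.99911197e-02,
        2.56119180e-02, -8.30236172e-05]), 'tool_pos': array([ 0.22207684, -0.50280635,  0.21811918]), 'tool_rot': array([-1.79936606e+02, -5.47521091e-03,  2.38259730e+01]), 'force': array([ 0.33354062, -0.45753899,  0.01011211]), 'ft_torque': array([0.02857042, 0.01424619, 0.00926376]), 'finger_gap': 0.09309917632284087}
{'vertical_fov': 53.3286860263584, 'cx': 319.09617878081434, 'cy': 201.29255839915348, 'k1': -0.10193204931966063, 'R': array([[-0.83918407, -0.54323206,  0.02586531],
       [-0.26996705,  0.374815  , -0.88692249],
       [ 0.47211003, -0.75127401, -0.46119353]]), 't': array([0.48422801, 0.18228469, 0.86153335]), 'shot': 1}
{'vertical_fov': 48.30957027618628, 'cx': 317.95343697754674, 'cy': 196.71400322636185, 'k1': 0.029473080494462553, 'R': array([[ 3.77846062e-03, -9.99992672e-01, -6.15503645e-04],
       [-9.95198039e-01, -3.70014012e-03, -9.78119212e-02],
       [ 9.78089270e-02,  9.82126513e-04, -9.95204727e-01]]), 't': array([0.00878205, 0.54438399, 1.35510481]), 'shot': 2}
```

View pics/side0.png

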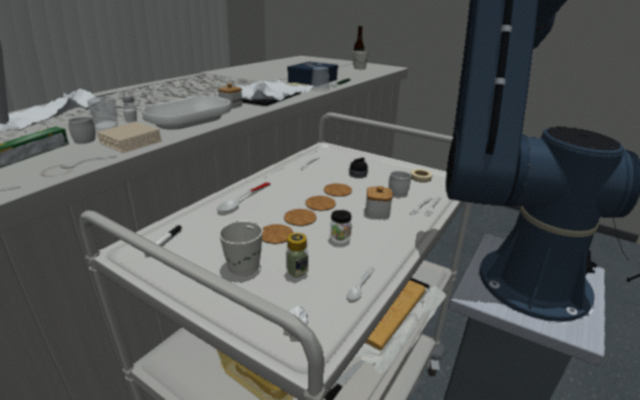

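View pics/top0.png

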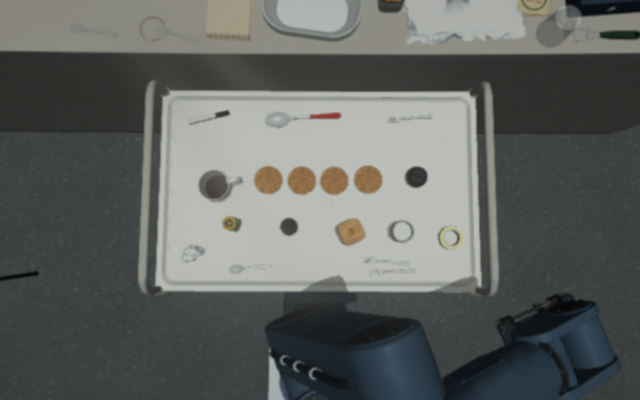

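```bash
cat > h.py <<'E'
import numpy as np, cv2
from scipy.optimize import minimize
def cam(p):
    f=200/np.tan(np.radians(p["vertical_fov"]/2))
    return dict(f=f,cx=p["cx"],cy=p["cy"],k=p["k1"],R=np.array(p["R"]),t=np.array(p["t"]))
def proj(c,X):
    Y=np.atleast_2d(X)@c["R"].T+c["t"]; s=Y[:,:2]/Y[:,2:]
    s=s*(1+c["k"]*(s**2).sum(1,keepdims=True))
    return s*c["f"]+[c["cx"],c["cy"]]
def ray(c,uv):
    d=(np.array(uv,float)-[c["cx"],c["cy"]])/c["f"]; s=d.copy()
    for _ in range(20): s=d/(1+c["k"]*(s@s))
    v=c["R"].T@np.array([s[0],s[1],1]); return -c["R"].T@c["t"],v/np.linalg.norm(v)
def atz(c,uv,z):
    o,v=ray(c,uv); return o+v*(z-o[2])/v[2]
def ring(r,z,n=32):
    a=np.linspace(0,2*np.pi,n,endpoint=False); return np.c_[r*np.cos(a),r*np.sin(a),np.full(n,z)]
def sq(w,z):
    h=w/2; return np.array([[h,h,z],[-h,h,z],[-h,-h,z],[h,-h,z]])
SH={ # list of convex parts
"cream_pot":[np.r_[ring(.0285,0),ring(.034,.035),ring(.034,.066)]],
"sprinkle_jar":[np.r_[ring(.027,.0),ring(.027,.058)],np.r_[ring(.025,.055),ring(.025,.075)]],
"sugar_tin":[np.r_[sq(.072,0),sq(.072,.068)],np.r_[ring(.01,.068),ring(.01,.085)]],
"cinnamon_jar":[np.r_[sq(.042,0),sq(.042,.07)],np.r_[ring(.0205,.070),ring(.0205,.096)]],
"coaster":[np.r_[ring(.045,0),ring(.045,.005)]],
"kitchen_timer":[np.r_[ring(.0335,0),ring(.0335,.04)]],
}
def sil(c,parts,x,y,z,yaw,S=4):
    m=np.zeros((400*S,640*S),np.uint8); C,s=np.cos(yaw),np.sin(yaw)
    for P in parts:
        Q=P@np.array([[C,s,0],[-s,C,0],[0,0,1]])+[x,y,z]
        uv=(proj(c,Q)+.5)*S-.5
        h=cv2.convexHull(uv.astype(np.float32))
        cv2.fillConvexPoly(m,np.round(h*16).astype(np.int32),255,shift=4)
    return cv2.resize(m,(640,400),interpolation=cv2.INTER_AREA)/255.
def fit(views,parts,x0,free_yaw=False,free_z=True):
    # views: list of (cam,mask)
    def cost(v):
        x,y,z=v[0],v[1],v[2] if free_z else 0.; w=v[3] if free_yaw else x0[3]
        e=0
        for c,m in views:
            s=sil(c,parts,x,y,z,w); e+=np.abs(s-m).sum()/max(m.sum(),1)
        return e
    best=None
    yaws=np.radians(np.arange(0,90,15)) if free_yaw else [x0[3]]
    for w in yaws:
        s=np.array([[0,0,0,0],[.008,0,0,0],[0,.008,0,0],[0,0,.008 if free_z else 0,0],[0,0,0,.12]])+[x0[0],x0[1],x0[2],w]
        r=minimize(cost,s[0],method="Nelder-Mead",options=dict(initial_simplex=s,xatol=2e-4,fatol=1e-3,maxiter=250))
        if best is None or r.fun<best.fun: best=r
    return best.x,best.fun
E
python3 - <<'E'
from bench import manip
import cv2, numpy as np, pickle
from h import *
N=["cream_pot","sprinkle_jar","sugar_tin","cinnamon_jar","coaster_1","coffee_mug","kitchen_timer"]
out={}
for n in ("side","top"):
    p=manip.snapshot(n); c=cam(p); im=p["color"][:,:,::-1].copy()
    out[n]=(c,{},p["color"])
    for l in N:
        r=manip.cut_out(p,l); out[n][1][l]=r
        for d in r:
            print(n,l,round(d["score"],2),np.round(d["point"],1),int(np.sum(d["region"])), np.round(atz(c,d["point"],0.03),3)[:2])
            if d["score"]>.4:
                cs,_=cv2.findContours(np.uint8(d["region"]),0,1); cv2.drawContours(im,cs,-1,(0,0,255),1)
    cv2.imwrite(f"pics/{n}1.png",(im[120:290,60:500] if n=="side" else im[80:300,140:500]).repeat(2,0).repeat(2,1)[:, :800])
pickle.dump(out,open("o.pkl","wb"))
print(manip.get_state()["time"])
E
```

```text
side cream_pot 0.91 [398.6 181.7] 501 [ 0.446 -0.259]
side cream_pot 0.39 [277.3 235.1] 478 [0.563 0.208]
side sprinkle_jar 0.9 [340.7 226.1] 723 [0.46  0.083]
side sprinkle_jar 0.36 [322.  203.1] 335 [0.565 0.005]
side sugar_tin 0.58 [379.8 202.6] 731 [ 0.434 -0.093]
side cinnamon_jar 0.73 [297.1 257.9] 1009 [0.47  0.256]
side coaster_1 0.96 [277.  234.5] 443 [0.566 0.206]
side coaster_1 0.86 [301.5 215.6] 433 [0.571 0.096]
side coaster_1 0.71 [320.9 201.4] 388 [ 0.573 -0.002]
side coffee_mug 0.61 [242.2 245. ] 1884 [0.603 0.288]
side kitchen_timer 0.74 [354.4 171.6] 314 [ 0.598 -0.246]
top cream_pot 0.62 [401.3 232.4] 421 [ 0.435 -0.245]
top cream_pot 0.27 [370.6 179.1] 624 [ 0.6   -0.152]
top sprinkle_jar 0.58 [288.2 225.7] 243 [0.454 0.102]
top sugar_tin 0.56 [348.9 231.1] 550 [ 0.438 -0.084]
top cinnamon_jar 0.81 [232.7 222.2] 247 [0.464 0.272]
top coaster_1 0.83 [368.  178.2] 617 [ 0.602 -0.144]
top coaster_1 0.71 [333.8 179.3] 634 [ 0.598 -0.038]
top coaster_1 0.66 [269.7 183.1] 618 [0.586 0.161]
top coaster_1 0.59 [299.  183.1] 619 [0.586 0.07 ]
top coffee_mug 0.94 [213.3 183.7] 897 [0.583 0.335]
top coffee_mug 0.43 [230.9 223.7] 246 [0.46  0.278]
top kitchen_timer 0.94 [417.7 173.9] 345 [ 0.616 -0.298]
0.9
```

View pics/side1.png

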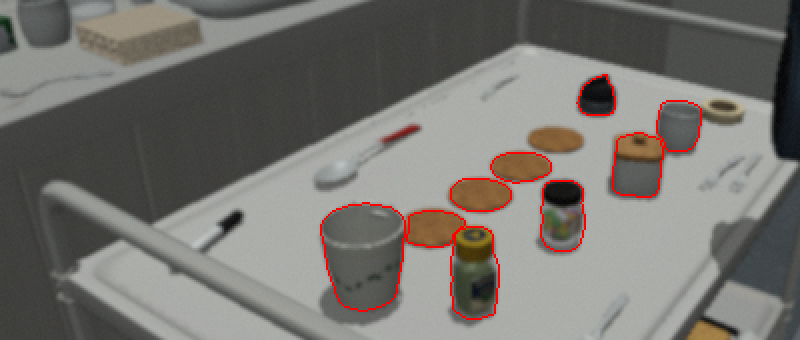

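View pics/top1.png

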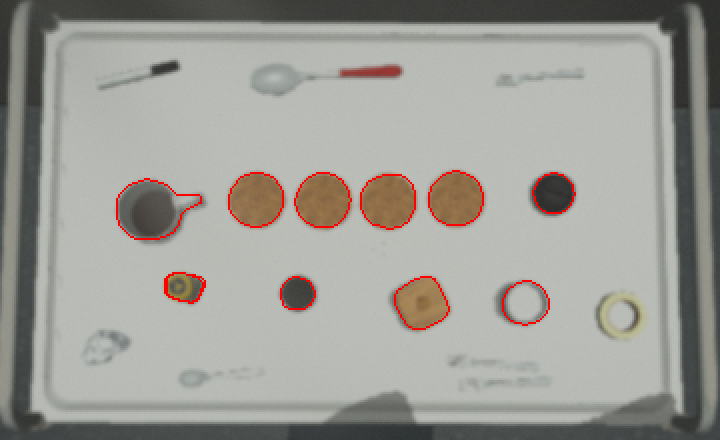

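```bash
cat > f.py <<'E'
import pickle,sys
from h import *
o=pickle.load(open("o.pkl","rb"))
def m(v,l,i=0): return (o[v][0],o[v][1][l][i]["region"].astype(float))
cen=lambda v:np.array(np.nonzero(v[1])[::-1]).mean(1)
for l in ["cream_pot","sprinkle_jar","sugar_tin","cinnamon_jar","kitchen_timer"]:
    S,T=m("side",l),m("top",l)
    x0=atz(T[0],cen(T),.04)
    for nm,vs,fz in (("both",[S,T],True),("top",[T],False),("side",[S],False)):
        r,e=fit(vs,SH[l],[x0[0],x0[1],0,0],l in("sugar_tin","cinnamon_jar"),fz)
        print(l,nm,np.round(r*1000,1)[:3],round(np.degrees(r[3]),1),round(e,3))
for v,k in (("top",4),("side",3)):
    for i in range(k):
        T=m(v,"coaster_1",i); x0=atz(T[0],cen(T),0.004)
        r,e=fit([T],SH["coaster"],[x0[0],x0[1],0,0],False,False)
        print("coaster",v,np.round(r*1000,1)[:2],round(e,3))
T=m("top","coffee_mug"); print("mug", atz(T[0],cen(T),.05))
E
python3 f.py
```

```text
cream_pot both [ 439.1 -243.6   -1. ] 3.7 0.194
cream_pot top [ 438.7 -243.4    0. ] 3.8 0.077
cream_pot side [ 439.4 -243.4    0. ] 1.9 0.117
sprinkle_jar both [450.8 100.1   1.1] 4.8 0.219
sprinkle_jar top [451.6 101.    0. ] -0.5 0.131
sprinkle_jar side [451.6  96.1   0. ] 3.2 0.075
sugar_tin both [438.1 -87.8  -5.2] 24.5 0.366
sugar_tin top [438.1 -87.4   0. ] 26.3 0.141
sugar_tin side [438.4 -90.4   0. ] 23.4 0.223
cinnamon_jar both [4.607e+02 2.727e+02 2.000e-01] 66.0 0.291
cinnamon_jar top [461.2 273.6   0. ] 74.5 0.131
cinnamon_jar side [460.6 271.2   0. ] 51.6 0.071
kitchen_timer both [ 610.7 -296.5    2.3] 3.4 0.459
kitchen_timer top [ 607.9 -292.9    0. ] 3.2 0.267
kitchen_timer side [ 612.4 -301.8    0. ] 6.9 0.177
coaster top [ 603.7 -145.5] 0.052
coaster top [599.5 -38.9] 0.051
coaster top [601.2 170.3] 0.05
coaster top [600.7  65.1] 0.049
coaster side [599.  168.6] 0.321
coaster side [600.3  64. ] 0.105
coaster side [598.1 -37.6] 0.067
mug [0.57908711 0.32318455 0.05      ]
```

```bash
cat > mv.py <<'E'
import sys
from bench import manip
import numpy as np
from scipy.spatial.transform import Rotation as Ro
def go(*wps):
    s=manip.get_state(); p=np.array(s["tool_pos"])*1000; R=Ro.from_euler("xyz",s["tool_rot"],degrees=True)
    yaw=s["tool_rot"][2]
    print("t",round(s["time"],2),"pos",np.round(p,1),"rot",np.round(s["tool_rot"],2),"gap",round(s["finger_gap"]*1000,1),"F",np.round(s["force"],1),"j6",round(s["q"][5],1))
    for w in wps:
        d=R.inv().apply(np.array(w[:3])-p)
        tw=-((w[3]-yaw+180)%360-180)
        print(w,"->",np.round(d,1),"twist",round(tw,1))
if __name__=="__main__":
    go(*[tuple(map(float,a.split(","))) for a in sys.argv[1:]])
E
python3 mv.py 439,-243.5,180,90 439,-243.5,27,90
```

```text
t 0.9 pos [ 222.2 -503.1  218.6] rot [180.     0.    23.82] gap 93.0 F [-0.  -0.7  1. ] j6 -4.8
(439.0, -243.5, 180.0, 90.0) -> [ 303.2 -149.9   38.6] twist -66.2
(439.0, -243.5, 27.0, 90.0) -> [ 303.2 -149.9  191.6] twist -66.2
```

Request:
jog_arm:
  targets:
    - [43,-21,5,-9,93]
    - [87,-43,11,-18,93]
    - [130,-64,16,-27,93]
    - [173,-86,22,-36,93]
    - [217,-107,27,-45,93]
    - [260,-128,33,-54,93]
    - [303,-150,38,-63,93]
    - [303,-150,39,-66,93]
    - [303,-150,39,-66,93]

```text
time: 2.02
tool_pos: [0.4389, -0.2432, 0.1796]
tool_rot: [-180.0, -0.0, 89.8]
force: [-0.3, 0.7, -0.2]
finger_gap: 0.0933
```

```bash
python3 mv.py 439,-243.5,27,90
python3 - <<'E'
from bench import manip
import cv2
from h import *
p=manip.snapshot("top"); c=cam(p); im=p["color"][:,:,::-1].copy()
s=manip.get_state()
cv2.circle(im,tuple(int(v) for v in proj(c,s["tool_pos"])[0]),2,(0,0,255),-1)
cv2.imwrite("pics/t2.png",im[80:300,140:500].repeat(2,0).repeat(2,1))
p=manip.snapshot("side"); cv2.imwrite("pics/s2.png",p["color"][120:290,100:500,::-1].repeat(2,0).repeat(2,1))
E
```

```text
t 2.02 pos [ 438.9 -243.2  179.6] rot [-179.99   -0.     89.85] gap 93.3 F [-0.3  0.7 -0.2] j6 -34.1
(439.0, -243.5, 27.0, 90.0) -> [-3.000e-01  1.000e-01  1.526e+02] twist -0.2
```

View pics/t2.png

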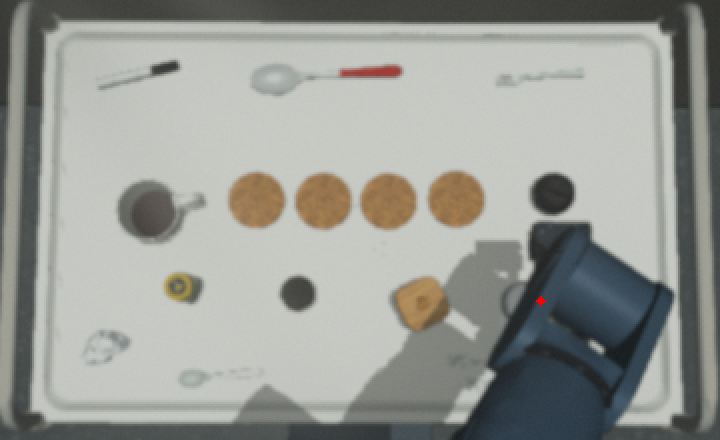

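View pics/s2.png

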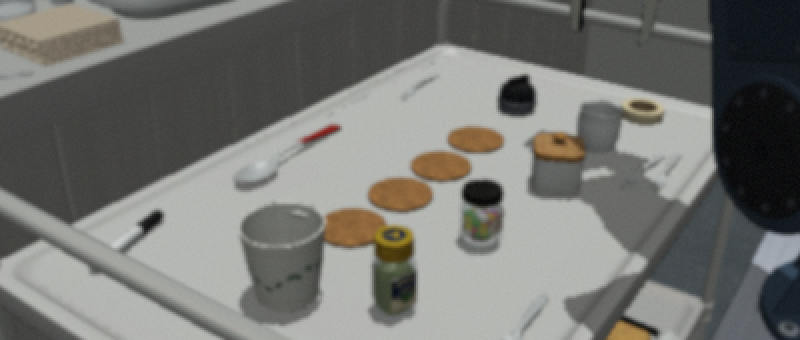

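Request:
jog_arm:
  targets:
    - [0,0,30,0,93]
    - [0,0,60,0,93]
    - [0,0,90,0,93]
    - [0,0,115,0,93]
    - [0,0,135,0,93]
    - [0,0,150,0,93]
    - [0,0,152,0,93]
    - [0,0,152,0,93]

```text
time: 3.12
tool_pos: [0.439, -0.2438, 0.0281]
tool_rot: [180.0, 0.0, 89.8]
force: [0.5, -0.9, 0.1]
finger_gap: 0.0928
```

Request:
jog_arm:
  targets:
    - [0,0,0,0,75]
    - [0,0,0,0,70]
    - [0,0,0,0,60]
    - [0,0,0,0,50]
    - [0,0,0,0,50]
    - [0,0,0,0,50]
    - [0,0,0,0,50]

```text
time: 4.0
tool_pos: [0.4387, -0.2435, 0.0279]
tool_rot: [-180.0, 0.0, 89.8]
force: [-1.9, -0.1, 5.5]
finger_gap: 0.0662
```

```bash
python3 mv.py 439,-243.5,80,90 603,-145.5,80,90 603,-145.5,33,90
```

```text
t 4.0 pos [ 438.7 -243.5   27.9] rot [-180.      0.     89.82] gap 66.2 F [-1.9 -0.1  5.5] j6 -34.2
(439.0, -243.5, 80.0, 90.0) -> [  0.    0.3 -52.1] twist -0.2
(603.0, -145.5, 80.0, 90.0) -> [ 98.5 164.  -52.1] twist -0.2
(603.0, -145.5, 33.0, 90.0) -> [ 98.5 164.   -5.1] twist -0.2
```

Request:
jog_arm:
  targets:
    - [0,0,-10,0,50]
    - [0,0,-25,0,50]
    - [0,0,-40,0,50]
    - [0,0,-55,0,50]
    - [0,0,-55,0,50]

```text
time: 4.62
tool_pos: [0.4394, -0.2439, 0.084]
tool_rot: [179.9, 0.1, 89.8]
force: [0.2, 0.2, -2.5]
finger_gap: 0.066
```

```bash
cat > pic.py <<'E'
import sys
from bench import manip
import cv2
from h import *
n=sys.argv[1]
p=manip.snapshot("top"); cv2.imwrite(f"pics/t{n}.png",p["color"][80:300,140:500,::-1].repeat(2,0).repeat(2,1))
p=manip.snapshot("side"); cv2.imwrite(f"pics/s{n}.png",p["color"][120:290,100:500,::-1].repeat(2,0).repeat(2,1))
E
python3 pic.py 3;  python3 mv.py 603,-145.5,83,90 603,-145.5,33,90
```

```text
t 4.72 pos [ 438.7 -243.4   82.6] rot [180.     0.    89.82] gap 66.2 F [-0.2  0.3 -3. ] j6 -34.2
(603.0, -145.5, 83.0, 90.0) -> [ 98.4 164.   -0.4] twist -0.2
(603.0, -145.5, 33.0, 90.0) -> [ 98.4 164.   49.6] twist -0.2
```

View pics/s3.png

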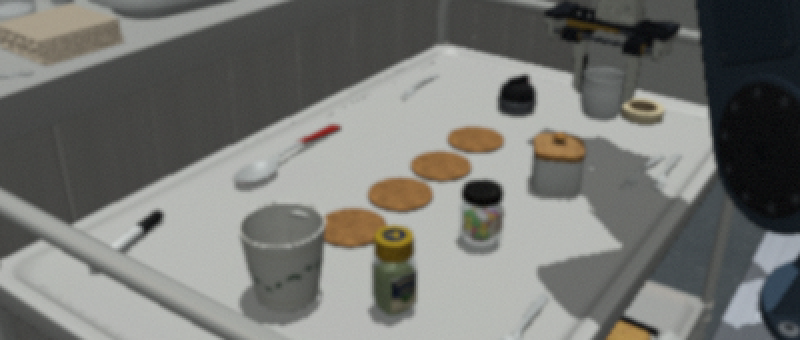

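The side view shows the pot held upright between the fingers at about (603, 92) of the crop, clear of the tray. I'll carry it to coaster 4.

Request:
jog_arm:
  targets:
    - [15,25,0,0,50]
    - [35,58,0,0,50]
    - [55,92,0,0,50]
    - [75,125,0,0,50]
    - [92,153,0,0,50]
    - [98,164,0,0,50]
    - [98,164,15,0,50]
    - [98,164,30,0,50]
    - [98,164,40,0,50]
    - [98,164,45,0,50]

```text
time: 5.98
tool_pos: [0.6024, -0.1463, 0.0367]
tool_rot: [-179.9, -0.0, 89.8]
force: [-0.2, -0.3, -1.5]
finger_gap: 0.0661
```

```bash
python3 mv.py 603,-145.5,33.5,90;python3 pic.py 4
```

```text
t 5.97 pos [ 602.4 -146.3   36.7] rot [-1.7993e+02 -2.0000e-02  8.9790e+01] gap 66.1 F [-0.2 -0.3 -1.5] j6 -17.7
(603.0, -145.5, 33.5, 90.0) -> [0.8 0.6 3.2] twist -0.2
```

View pics/s4.png

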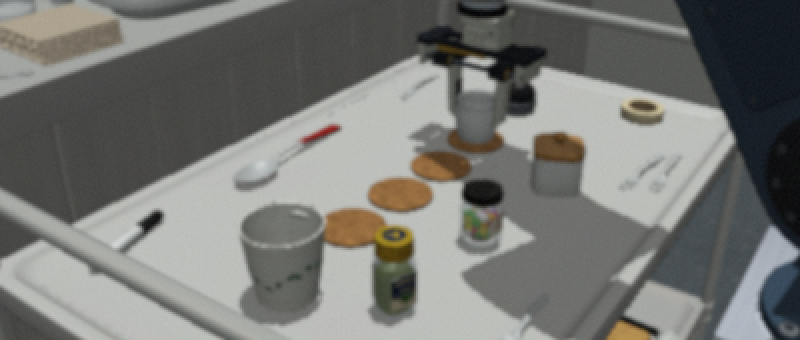

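View pics/t4.png

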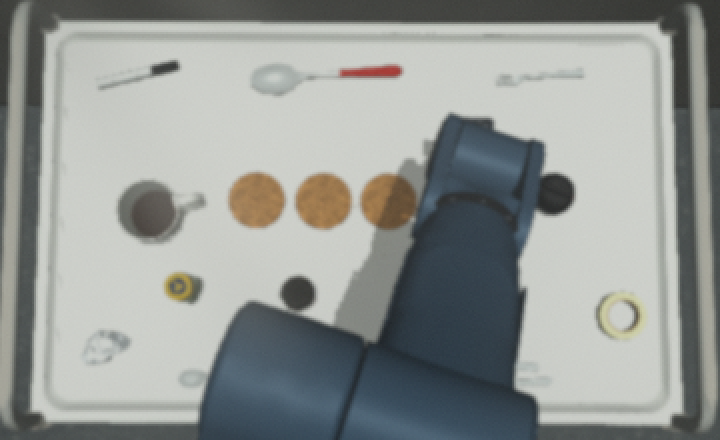

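The pot hangs centred just above coaster 4, at about (476, 130) in the side crop. I'll lower it, release and retreat.

Request:
jog_arm:
  targets:
    - [1,1,1,0,50]
    - [1,1,2,0,50]
    - [1,1,3,0,50]
    - [1,1,3,0,50]

```text
time: 6.58
tool_pos: [0.6041, -0.145, 0.0347]
tool_rot: [180.0, 0.0, 89.8]
force: [-0.2, -0.5, -2.8]
finger_gap: 0.0663
```

Request:
jog_arm:
  targets:
    - [0,0,1,0,50]
    - [0,0,2,0,50]
    - [0,0,2,0,50]

```text
time: 6.95
tool_pos: [0.6041, -0.145, 0.0329]
tool_rot: [180.0, -0.0, 89.8]
force: [-2.6, 0.6, 3.2]
finger_gap: 0.0661
```

Contact (force z went from −2.8 to +3.2). Release.

Request:
jog_arm:
  targets:
    - [0,0,0,0,70]
    - [0,0,0,0,80]
    - [0,0,0,0,93]
    - [0,0,0,0,93]
    - [0,0,-10,0,93]
    - [0,0,-35,0,93]
    - [0,0,-65,0,93]
    - [0,0,-100,0,93]
    - [0,0,-125,0,93]
    - [0,0,-125,0,93]

```text
time: 8.2
tool_pos: [0.605, -0.1453, 0.16]
tool_rot: [179.8, 0.1, 89.8]
force: [-0.4, 0.0, -0.4]
finger_gap: 0.093
```

```bash
python3 mv.py 451,99,150,90 451,99,25,90; python3 pic.py 5
```

```text
t 8.2 pos [ 605.  -145.3  160. ] rot [1.7977e+02 7.0000e-02 8.9820e+01] gap 93.0 F [-0.4  0.  -0.4] j6 -17.6
(451.0, 99.0, 150.0, 90.0) -> [ 243.8 -154.8    9.1] twist -0.2
(451.0, 99.0, 25.0, 90.0) -> [ 244.  -155.3  134.1] twist -0.2
```

View pics/s5.png

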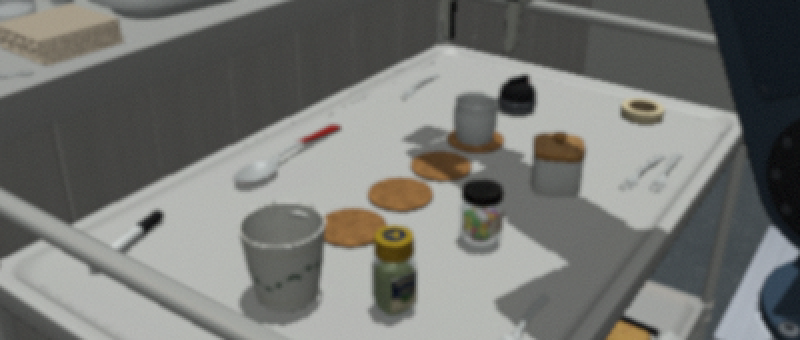

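The pot stands on coaster 4, at about (476, 118) in the crop. Next is the sweet jar.

Request:
jog_arm:
  targets:
    - [30,-19,2,0,93]
    - [75,-48,4,0,93]
    - [120,-76,6,0,93]
    - [165,-105,8,0,93]
    - [210,-133,9,0,93]
    - [240,-152,9,0,93]
    - [244,-155,9,0,93]
    - [244,-155,9,0,93]

```text
time: 9.3
tool_pos: [0.4498, 0.0992, 0.1481]
tool_rot: [-180.0, 0.0, 89.9]
force: [-0.2, -1.0, 0.2]
finger_gap: 0.0934
```

```bash
python3 mv.py 451,99,150,90 451,99,25,90; python3 pic.py 6
```

```text
t 9.3 pos [449.8  99.2 148.1] rot [-1.7996e+02  1.0000e-02  8.9850e+01] gap 93.4 F [-0.2 -1.   0.2] j6 6.8
(451.0, 99.0, 150.0, 90.0) -> [-0.2  1.2 -1.9] twist -0.1
(451.0, 99.0, 25.0, 90.0) -> [ -0.2   1.3 123.1] twist -0.1
```

View pics/s6.png

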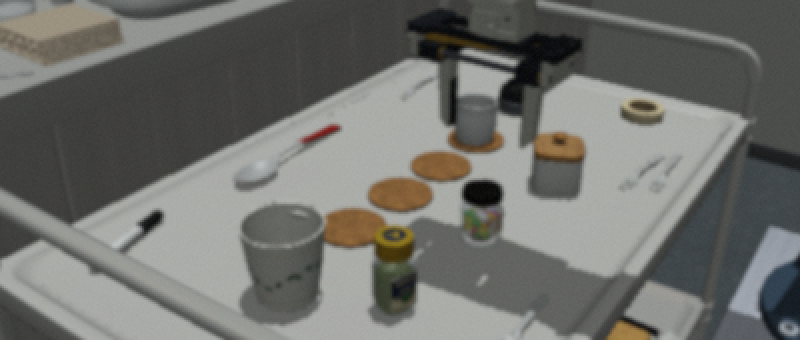

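View pics/t6.png

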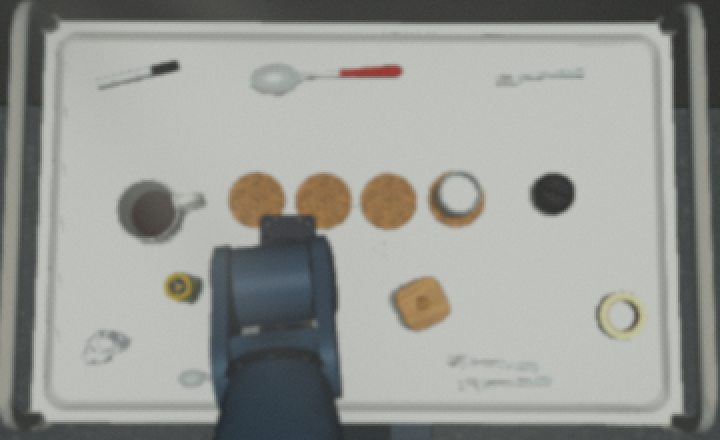

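In the top crop the pot's rim (457, 193) lies over coaster 4 (457, 199), which parallax partly explains. I'll measure it properly.

```bash
cat > chk.py <<'E'
import sys
from bench import manip
from h import *
cen=lambda m:np.array(np.nonzero(m)[::-1]).mean(1)
P={n:manip.snapshot(n) for n in ("top","side")}
for l in sys.argv[1:]:
    vs=[];
    for n,p in P.items():
        r=manip.cut_out(p,l)
        if not r: print(l,n,"none"); continue
        d=r[0]; c=cam(p); m=np.array(d["region"]).astype(float)
        x0=atz(c,cen(m),.035)
        q,e=fit([(c,m)],SH[l],[x0[0],x0[1],.005,0],l in("sugar_tin","cinnamon_jar"),False) if 0 else fit([(c,m)],[a+[0,0,.005] for a in SH[l]],[x0[0],x0[1],0,0],l in("sugar_tin","cinnamon_jar"),False)
        print(l,n,round(d["score"],2),np.round(q[:2]*1000,1),round(np.degrees(q[3])%90,1),round(e,3)); vs.append((c,m))
    if len(vs)==2:
        q,e=fit(vs,SH[l],[q[0],q[1],.005,q[3]],False,True); print("  both",np.round(q[:3]*1000,1),round(e,3))
E
python3 chk.py cream_pot
```

```text
cream_pot top 0.71 [ 605.9 -142.8] 3.8 0.061
cream_pot side 0.89 [ 601.9 -145.6] 9.4 0.081
  both [ 604.3 -143.8    5.4] 0.212
```

Request:
jog_arm:
  targets:
    - [0,1,30,0,93]
    - [0,1,60,0,93]
    - [0,1,85,0,93]
    - [0,1,105,0,93]
    - [0,1,118,0,93]
    - [0,1,123,0,93]
    - [0,1,123,0,93]
    - [0,1,123,0,93]

```text
time: 10.6
tool_pos: [0.4512, 0.0995, 0.0262]
tool_rot: [179.9, -0.0, 89.8]
force: [0.6, -0.1, -0.3]
finger_gap: 0.0931
```

Request:
jog_arm:
  targets:
    - [0,0,0,0,75]
    - [0,0,0,0,62]
    - [0,0,0,0,56]
    - [0,0,0,0,50]
    - [0,0,0,0,42]
    - [0,0,0,0,42]
    - [0,0,0,0,42]
    - [0,0,0,0,42]

```text
time: 11.6
tool_pos: [0.4509, 0.0995, 0.0257]
tool_rot: [180.0, -0.0, 89.8]
force: [0.9, -0.9, 0.2]
finger_gap: 0.053
```

Request:
jog_arm:
  targets:
    - [0,0,-10,0,42]
    - [0,0,-25,0,42]
    - [0,0,-40,0,42]
    - [0,0,-55,0,42]
    - [0,0,-55,0,42]

```text
time: 12.22
tool_pos: [0.4515, 0.0996, 0.082]
tool_rot: [179.9, -0.0, 89.8]
force: [0.2, 0.1, -1.5]
finger_gap: 0.053
```

```bash
python3 pic.py 7;  python3 mv.py 599.5,-38.5,80,90 599.5,-38.5,31,90
```

```text
t 12.32 pos [450.7  99.4  80.7] rot [179.99  -0.    89.82] gap 52.8 F [ 0.5 -0.3 -1.4] j6 6.8
(599.5, -38.5, 80.0, 90.0) -> [-137.5  149.2    0.7] twist -0.2
(599.5, -38.5, 31.0, 90.0) -> [-137.5  149.2   49.7] twist -0.2
```

View pics/s7.png

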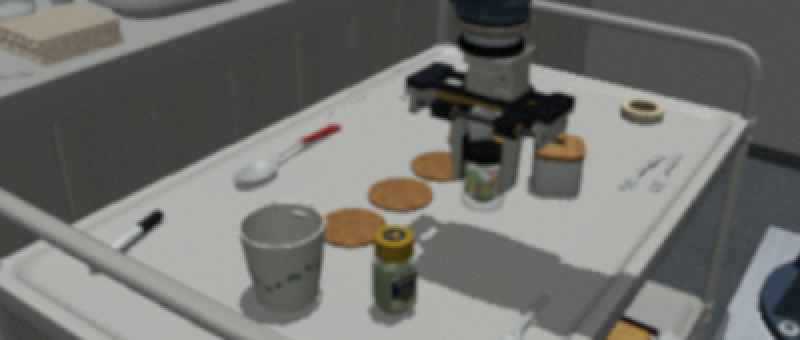

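The sweet jar hangs upright between the fingers, at about (483, 175) in the crop. I'll carry it to coaster 3.

Request:
jog_arm:
  targets:
    - [-20,22,0,0,42]
    - [-48,52,0,0,42]
    - [-76,82,0,0,42]
    - [-104,112,0,0,42]
    - [-128,139,0,0,42]
    - [-137,149,0,0,42]
    - [-137,149,15,0,42]
    - [-137,149,30,0,42]
    - [-137,149,40,0,42]
    - [-137,149,45,0,42]

```text
time: 13.58
tool_pos: [0.5988, -0.0375, 0.0347]
tool_rot: [-179.9, -0.0, 89.9]
force: [0.1, 0.1, -0.9]
finger_gap: 0.0526
```

Request:
jog_arm:
  targets:
    - [0,0,1,0,42]
    - [0,0,2,0,42]
    - [0,0,3,0,42]
    - [0,0,3,0,42]
    - [0,0,3,0,42]

```text
time: 14.2
tool_pos: [0.5995, -0.038, 0.0328]
tool_rot: [180.0, 0.0, 89.8]
force: [-0.4, -0.0, -1.8]
finger_gap: 0.0529
```

```bash
python3 mv.py 599.5,-38.5,31,90; python3 pic.py 8
```

```text
t 14.2 pos [599.5 -38.   32.8] rot [179.99   0.    89.82] gap 52.9 F [-0.4 -0.  -1.8] j6 -7.9
(599.5, -38.5, 31.0, 90.0) -> [-0.5  0.   1.8] twist -0.2
```

View pics/s8.png

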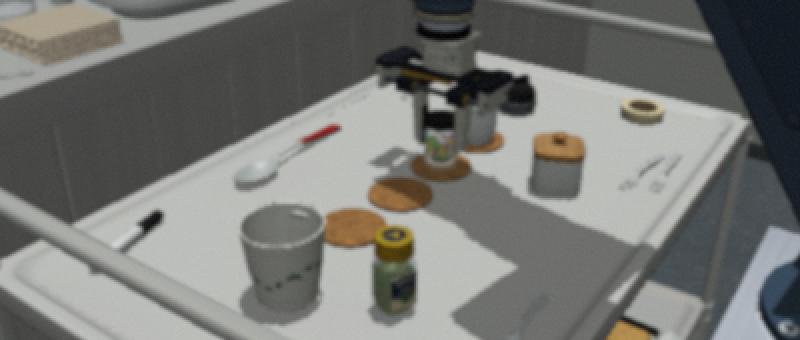

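The jar is over the middle of coaster 3 at (441, 160) and isn't touching yet (−1.8 N).

Request:
jog_arm:
  targets:
    - [0,0,1,0,42]
    - [0,0,2,0,42]
    - [0,0,2,0,42]

```text
time: 14.68
tool_pos: [0.5994, -0.038, 0.0307]
tool_rot: [-180.0, -0.0, 89.8]
force: [-2.4, 0.3, 0.4]
finger_gap: 0.0527
```

Request:
jog_arm:
  targets:
    - [0,0,0,0,58]
    - [0,0,0,0,70]
    - [0,0,0,0,93]
    - [0,0,0,0,93]
    - [0,0,-10,0,93]
    - [0,0,-35,0,93]
    - [0,0,-65,0,93]
    - [0,0,-100,0,93]
    - [0,0,-125,0,93]
    - [0,0,-125,0,93]

```text
time: 15.92
tool_pos: [0.6004, -0.0381, 0.1579]
tool_rot: [179.8, 0.0, 89.8]
force: [0.9, -0.3, -0.5]
finger_gap: 0.0929
```

```bash
python3 mv.py 461,272.5,150,66; python3 pic.py 9
python3 - <<'E'
# yaw estimate for tin and spice jar with fixed xy range
import pickle
from h import *
o=pickle.load(open("o.pkl","rb"))
for l,xy in (("sugar_tin",(.438,-.088)),("cinnamon_jar",(.461,.2725))):
    vs=[(o[v][0],o[v][1][l][0]["region"].astype(float)) for v in ("top","side")]
    print(l)
    for w in range(0,90,6):
        es=[]
        for v in vs:
            q,e=fit([v],SH[l],[xy[0],xy[1],0,np.radians(w)],False,False); es.append(e)
        print(w,np.round(es,3),round(sum(es),3))
E
```

```text
t 15.93 pos [600.4 -38.1 157.9] rot [1.7977e+02 3.0000e-02 8.9820e+01] gap 92.9 F [ 0.9 -0.3 -0.5] j6 -7.9
(461.0, 272.5, 150.0, 66.0) -> [ 310.2 -140.4    7.2] twist 23.8
sugar_tin
0 [0.244 0.43 ] 0.675
6 [0.221 0.382] 0.603
12 [0.191 0.324] 0.515
18 [0.162 0.256] 0.418
24 [0.147 0.224] 0.371
30 [0.142 0.286] 0.428
36 [0.157 0.35 ] 0.507
42 [0.18  0.405] 0.585
48 [0.214 0.448] 0.662
54 [0.242 0.478] 0.72
60 [0.263 0.497] 0.76
66 [0.276 0.504] 0.781
72 [0.281 0.503] 0.784
78 [0.279 0.489] 0.768
84 [0.268 0.467] 0.734
cinnamon_jar
0 [0.182 0.146] 0.327
6 [0.209 0.132] 0.341
12 [0.227 0.111] 0.338
18 [0.239 0.098] 0.337
24 [0.246 0.103] 0.348
30 [0.248 0.126] 0.374
36 [0.241 0.15 ] 0.391
42 [0.23  0.111] 0.341
48 [0.212 0.077] 0.289
54 [0.198 0.073] 0.271
60 [0.176 0.097] 0.273
66 [0.157 0.121] 0.278
72 [0.139 0.138] 0.277
78 [0.138 0.149] 0.287
84 [0.158 0.151] 0.309
```

View pics/s9.png

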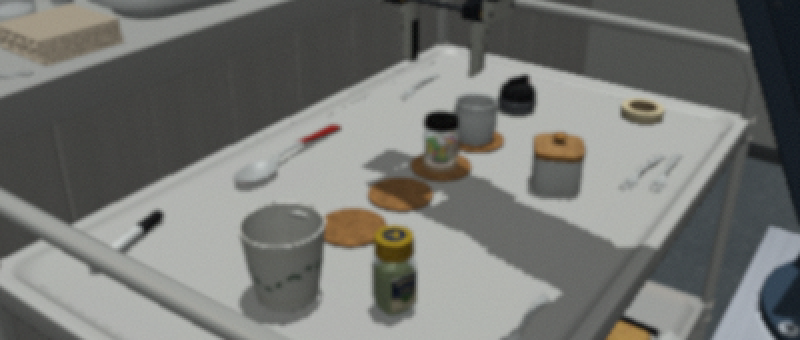

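The sweet jar stands on coaster 3. Tin next (yaw about 25°, so tool yaw 115°). I'll also zoom in on the spice jar to see its turn.

```bash
python3 mv.py 438,-88.5,150,115
python3 - <<'E'
from bench import manip
import cv2,numpy as np
a=manip.snapshot("side")["color"][225:285,270:330,::-1]
b=manip.snapshot("top")["color"][200:260,200:260,::-1]
cv2.imwrite("pics/z1.png",np.hstack([cv2.resize(v,(390,390),interpolation=cv2.INTER_CUBIC) for v in (a,b)]))
E
```

```text
t 16.02 pos [599.1 -38.  155.2] rot [-179.98   -0.     89.82] gap 92.4 F [ 0.2 -0.   0.2] j6 -7.9
(438.0, -88.5, 150.0, 115.0) -> [ -51.  -160.9    5.3] twist -25.2
```

View pics/z1.png

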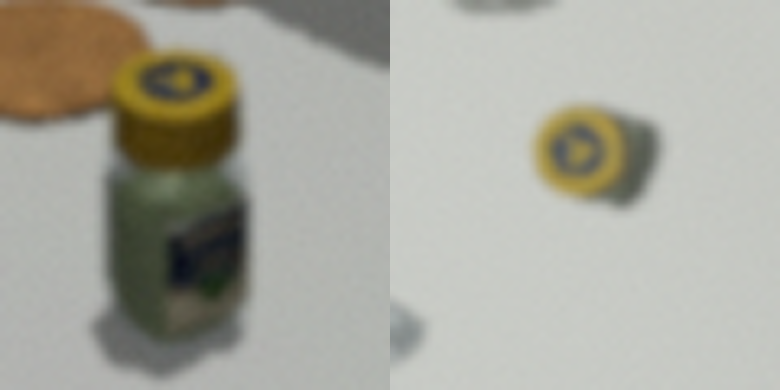

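Run:
```python
import pickle
from h import *
o=pickle.load(open("o.pkl","rb")); c=o["side"][0]
P=[atz(c,(270+u/6.5-.5,225+v/6.5-.5),0)*1000 for u,v in ((165,335),(240,310),(115,290))]
for p in P: print(np.round(p,1))
for i in (1,2):
    d=P[i]-P[0]; print(np.linalg.norm(d),np.degrees(np.arctan2(d[1],d[0]))%90)
```

```text
[458.7 280.2   0. ]
[445.8 254.5   0. ]
[487.4 270.    0. ]
28.79610982283129 63.305553592084706
30.43381418773771 70.3762492027047
```

Request:
jog_arm:
  targets:
    - [-10,-30,1,-5,93]
    - [-22,-70,2,-10,93]
    - [-35,-110,3,-15,93]
    - [-46,-145,5,-20,93]
    - [-51,-161,5,-25,93]
    - [-51,-161,5,-25,93]
    - [-51,-161,5,-25,93]

```text
time: 17.0
tool_pos: [0.4388, -0.0884, 0.1504]
tool_rot: [180.0, -0.0, 114.7]
force: [0.2, 0.9, -0.1]
finger_gap: 0.0928
```

```bash
python3 mv.py 438,-88.5,30,115; python3 pic.py 10
```

```text
t 17.0 pos [438.8 -88.4 150.4] rot [180.    -0.   114.72] gap 92.8 F [ 0.2  0.9 -0.1] j6 -42.1
(438.0, -88.5, 30.0, 115.0) -> [  0.3  -0.8 120.4] twist -0.3
```

View pics/s10.png

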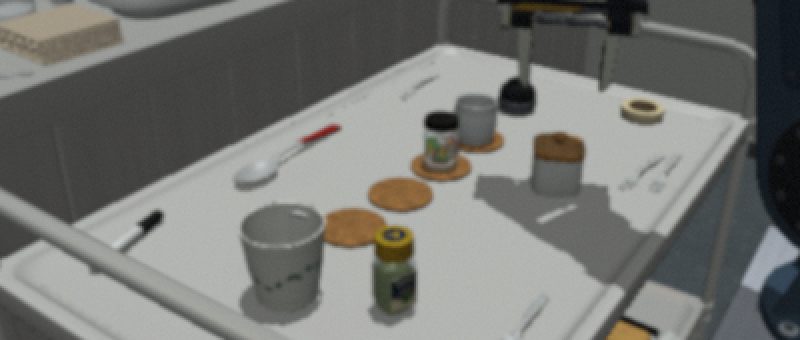

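Spice jar yaw is about 67°. The fingers bracket the tin, so I'll descend.

Request:
jog_arm:
  targets:
    - [0,-1,25,0,93]
    - [0,-1,45,0,93]
    - [0,-1,65,0,93]
    - [0,-1,75,0,93]
    - [0,-1,85,0,93]
    - [0,-1,95,0,93]
    - [0,-1,105,0,93]
    - [0,-1,115,0,93]
    - [0,-1,120,0,93]
    - [0,-1,120,0,93]

```text
time: 18.35
tool_pos: [0.4372, -0.0889, 0.0304]
tool_rot: [-180.0, -0.0, 114.8]
force: [1.1, 0.0, 0.1]
finger_gap: 0.0932
```

```bash
python3 pic.py 11
```

```text
(no output)
```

View pics/s11.png

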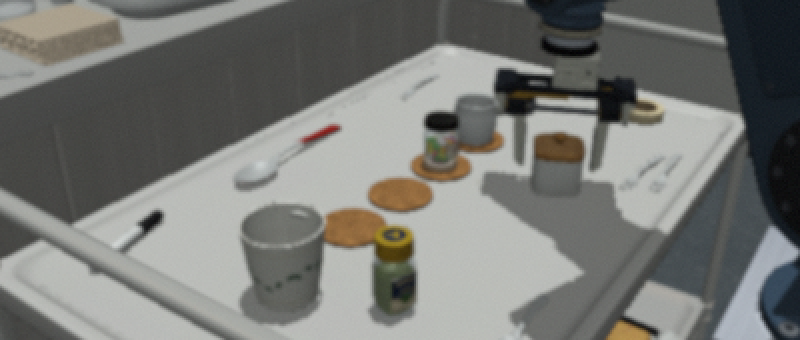

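The fingers straddle the tin evenly, with gaps of about 6 and 9 px. Closing.

Request:
jog_arm:
  targets:
    - [0,0,0,0,85]
    - [0,0,0,0,80]
    - [0,0,0,0,75]
    - [0,0,0,0,70]
    - [0,0,0,0,58]
    - [0,0,0,0,58]
    - [0,0,0,0,58]

```text
time: 19.32
tool_pos: [0.4372, -0.0889, 0.0306]
tool_rot: [-180.0, -0.0, 114.8]
force: [-1.1, -1.2, 3.0]
finger_gap: 0.0691
```

Request:
jog_arm:
  targets:
    - [0,0,-10,0,58]
    - [0,0,-25,0,58]
    - [0,0,-40,0,58]
    - [0,0,-55,0,58]
    - [0,0,-55,0,58]

```text
time: 19.95
tool_pos: [0.438, -0.0891, 0.087]
tool_rot: [179.9, 0.1, 114.8]
force: [0.2, 0.2, -2.9]
finger_gap: 0.069
```

```bash
python3 pic.py 12; python3 mv.py 600.5,64.8,85,115 600.5,64.8,36,115
```

```text
t 20.05 pos [437.2 -88.9  85.7] rot [1.7999e+02 1.0000e-02 1.1482e+02] gap 69.2 F [-0.5 -0.1 -2.8] j6 -42.3
(600.5, 64.8, 85.0, 115.0) -> [ 71.  212.7   0.7] twist -0.2
(600.5, 64.8, 36.0, 115.0) -> [ 71.  212.7  49.7] twist -0.2
```

View pics/s12.png

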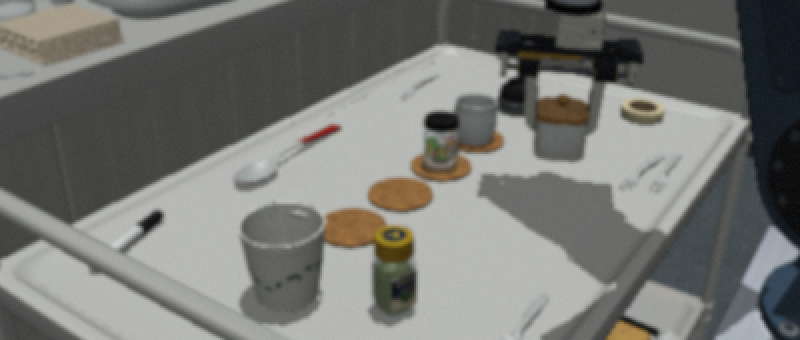

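Held upright with 2.8 N of weight. A straight line would pass close to the sweet jar, so I'll go left first and higher, then forward.

Request:
jog_arm:
  targets:
    - [20,12,-15,0,58]
    - [50,29,-30,0,58]
    - [80,46,-30,0,58]
    - [110,62,-30,0,58]
    - [130,74,-30,0,58]
    - [134,76,-30,0,58]
    - [126,94,-30,0,58]
    - [114,120,-30,0,58]
    - [102,146,-30,0,58]
    - [90,172,-30,0,58]

```text
time: 21.3
tool_pos: [0.5562, 0.064, 0.115]
tool_rot: [-179.9, -0.0, 114.8]
force: [-0.5, 0.2, -2.7]
finger_gap: 0.0691
```

```bash
python3 mv.py 600.5,64.8,85,115 600.5,64.8,40,115; python3 pic.py 13
```

```text
t 21.3 pos [556.2  64.  115. ] rot [-1.7994e+02 -2.0000e-02  1.1479e+02] gap 69.1 F [-0.5  0.2 -2.7] j6 -23.0
(600.5, 64.8, 85.0, 115.0) -> [-17.9  40.5  30. ] twist -0.2
(600.5, 64.8, 40.0, 115.0) -> [-17.9  40.6  75. ] twist -0.2
```

View pics/s13.png

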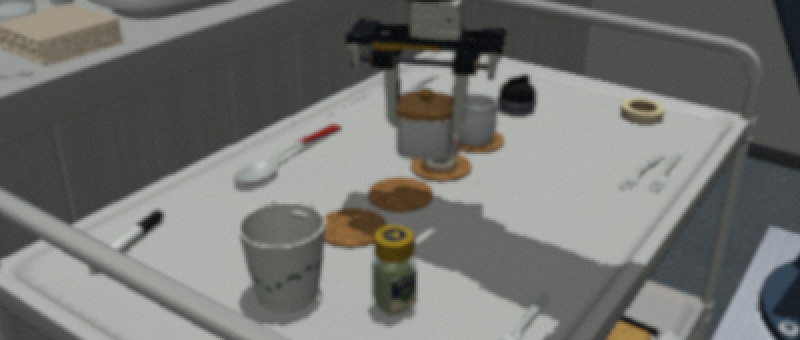

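The tin is carried upright above and in front of the sweet jar. Next, over coaster 2 and down.

Request:
jog_arm:
  targets:
    - [-10,24,0,0,58]
    - [-18,40,0,0,58]
    - [-18,40,15,0,58]
    - [-18,40,35,0,58]
    - [-18,40,55,0,58]
    - [-18,40,68,0,58]
    - [-18,40,74,0,58]
    - [-18,40,76,0,58]
    - [-18,40,76,0,58]

```text
time: 22.52
tool_pos: [0.5998, 0.0654, 0.04]
tool_rot: [180.0, 0.0, 114.8]
force: [-0.5, 1.0, -2.8]
finger_gap: 0.0689
```

```bash
python3 mv.py 600.5,64.8,36,115; python3 pic.py 14
```

```text
t 22.52 pos [599.8  65.4  40. ] rot [1.7997e+02 1.0000e-02 1.1482e+02] gap 68.9 F [-0.5  1.  -2.8] j6 -23.0
(600.5, 64.8, 36.0, 115.0) -> [-0.9  0.4  4. ] twist -0.2
```

View pics/s14.png

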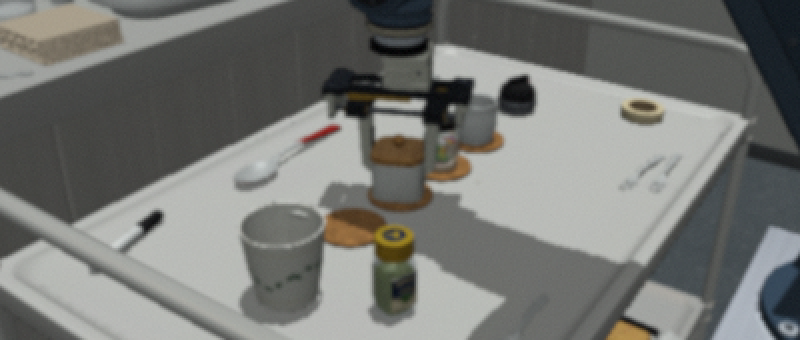

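The tin is over coaster 2, at about (400, 180). Lowering to contact.

Request:
jog_arm:
  targets:
    - [-1,0,1,0,58]
    - [-1,0,2,0,58]
    - [-1,0,3,0,58]
    - [-1,0,4,0,58]
    - [-1,0,4,0,58]

```text
time: 23.25
tool_pos: [0.6, 0.0645, 0.0357]
tool_rot: [-180.0, 0.0, 114.8]
force: [-0.9, -0.1, 0.4]
finger_gap: 0.0691
```

Request:
jog_arm:
  targets:
    - [0,0,0,0,72]
    - [0,0,0,0,80]
    - [0,0,0,0,93]
    - [0,0,0,0,93]
    - [0,0,-10,0,93]
    - [0,0,-35,0,93]
    - [0,0,-65,0,93]
    - [0,0,-100,0,93]
    - [0,0,-120,0,93]
    - [0,0,-120,0,93]

```text
time: 24.5
tool_pos: [0.6008, 0.0646, 0.1575]
tool_rot: [179.8, 0.1, 114.8]
force: [-0.1, -0.5, -0.6]
finger_gap: 0.093
```

```bash
python3 mv.py 461,272.5,155,67; python3 pic.py 15
```

```text
t 24.5 pos [600.8  64.6 157.5] rot [1.7982e+02 8.0000e-02 1.1483e+02] gap 93.0 F [-0.1 -0.5 -0.6] j6 -23.1
(461.0, 272.5, 155.0, 67.0) -> [247.4 -39.5   2.1] twist 47.8
```

View pics/s15.png

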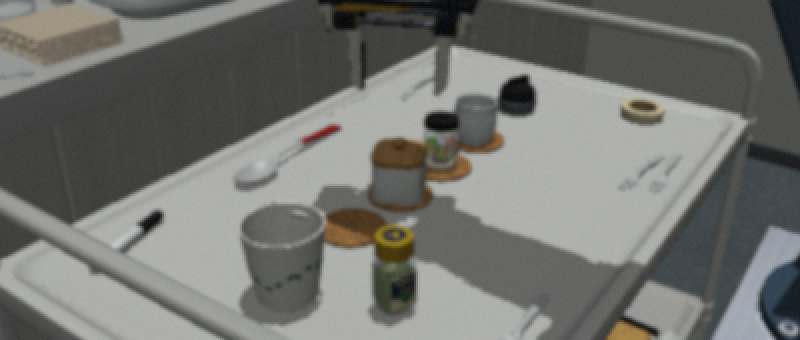

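The tin stands on coaster 2. Spice jar next.

Request:
jog_arm:
  targets:
    - [30,-5,0,8,93]
    - [70,-11,0,16,93]
    - [110,-18,0,24,93]
    - [150,-24,0,32,93]
    - [190,-30,0,40,93]
    - [230,-37,2,47,93]
    - [247,-40,2,48,93]
    - [247,-40,2,48,93]
    - [247,-40,2,48,93]

```text
time: 25.72
tool_pos: [0.4601, 0.2713, 0.1531]
tool_rot: [-180.0, 0.0, 66.8]
force: [0.2, 0.1, -1.2]
finger_gap: 0.093
```

```bash
python3 mv.py 461,272.5,32,67; python3 pic.py 16; python3 chk.py sugar_tin sprinkle_jar cream_pot cinnamon_jar
```

```text
t 25.73 pos [460.1 271.3 153.1] rot [-1.7998e+02  4.0000e-02  6.6840e+01] gap 93.0 F [ 0.2  0.1 -1.2] j6 48.7
(461.0, 272.5, 32.0, 67.0) -> [  1.5   0.4 121.1] twist -0.2
sugar_tin top 0.9 [603.5  66.9] 26.3 0.141
sugar_tin side 0.8 [601.9  65.4] 35.4 0.675
  both [603.9  65.9   2.3] 0.838
sprinkle_jar top 0.54 [601.5 -37.3] 8.1 0.084
sprinkle_jar side 0.63 [595.5 -46. ] 4.2 2.634
  both [600.8 -39.9  -6.2] 2.794
cream_pot top 0.83 [ 602.7 -142.5] 7.0 0.191
cream_pot side 0.48 [ 600.4 -149.3] 86.8 1.186
  both [ 601.9 -145.7    2.7] 1.39
cinnamon_jar top 0.48 [460.8 245.1] 78.9 2.525
cinnamon_jar side 0.83 [455.7 276.9] 47.0 0.08
  both [470.1 256.4 -13. ] 2.763
```

View pics/s16.png

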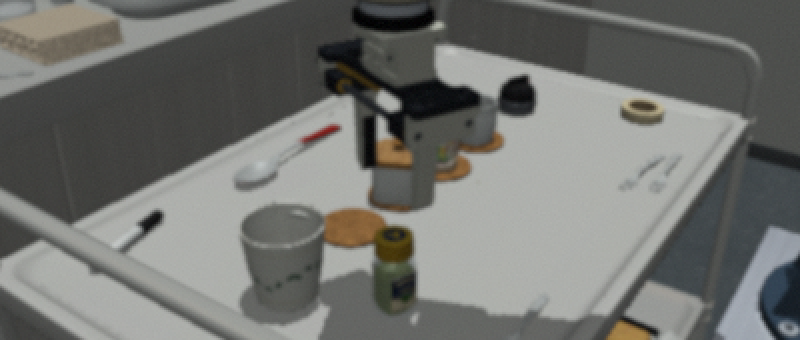

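View pics/t16.png

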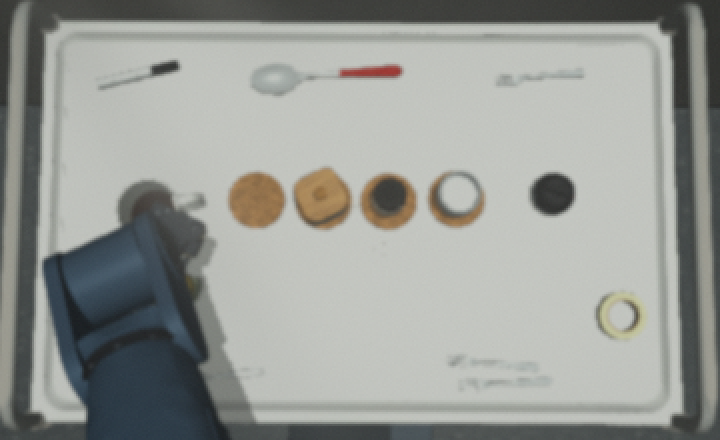

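The three placed toppings look centred in the top view, and the misfits come from occlusion by the arm. Descending on the spice jar.

Request:
jog_arm:
  targets:
    - [1,0,20,0,93]
    - [1,0,40,0,93]
    - [1,0,60,0,93]
    - [1,0,75,0,93]
    - [1,0,90,0,93]
    - [1,0,105,0,93]
    - [1,0,115,0,93]
    - [1,0,121,0,93]
    - [1,0,121,0,93]
    - [1,0,121,0,85]

```text
time: 27.58
tool_pos: [0.4606, 0.2729, 0.033]
tool_rot: [180.0, -0.0, 66.8]
force: [-0.0, -0.6, 0.3]
finger_gap: 0.0878
```

```bash
python3 mv.py 461,272.5,32,67; python3 pic.py 17
```

```text
t 27.57 pos [460.6 272.9  33. ] rot [ 1.7998e+02 -3.0000e-02  6.6830e+01] gap 87.8 F [-0.  -0.6  0.3] j6 48.8
(461.0, 272.5, 32.0, 67.0) -> [-0.2  0.6  1. ] twist -0.2
```

View pics/s17.png

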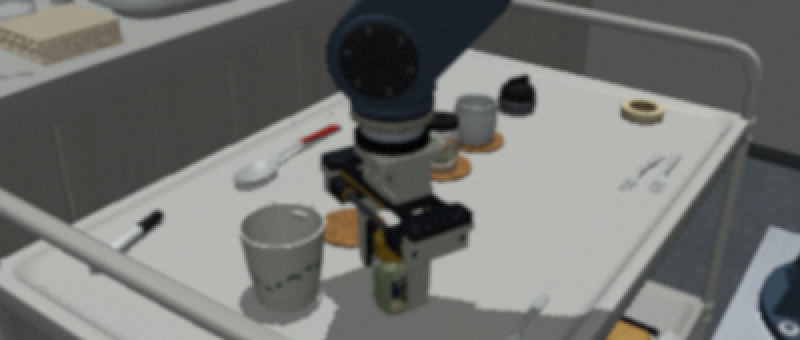

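The jar is between the fingers, at about (392, 280). Closing gently and lifting.

Request:
jog_arm:
  targets:
    - [0,0,0,0,70]
    - [0,0,0,0,60]
    - [0,0,0,0,52]
    - [0,0,0,0,46]
    - [0,0,0,0,42]
    - [0,0,0,0,36]
    - [0,0,0,0,32]
    - [0,0,0,0,32]
    - [0,0,0,0,32]

```text
time: 28.8
tool_pos: [0.4603, 0.2729, 0.0326]
tool_rot: [-180.0, -0.0, 66.8]
force: [-1.2, 1.5, -0.7]
finger_gap: 0.0415
```

Request:
jog_arm:
  targets:
    - [0,0,-8,0,32]
    - [0,0,-20,0,32]
    - [0,0,-32,0,32]
    - [0,0,-45,0,32]
    - [0,0,-55,0,32]
    - [0,0,-55,0,32]

```text
time: 29.55
tool_pos: [0.4607, 0.273, 0.0885]
tool_rot: [179.9, -0.1, 66.8]
force: [-0.6, 0.5, -0.7]
finger_gap: 0.0415
```

```bash
python3 mv.py 600.5,169.8,88,67 600.5,169.8,38.5,67; python3 pic.py 18
```

```text
t 29.55 pos [460.7 273.   88.5] rot [ 1.7995e+02 -6.0000e-02  6.6820e+01] gap 41.5 F [-0.6  0.5 -0.7] j6 48.8
(600.5, 169.8, 88.0, 67.0) -> [-39.9 169.1   0.6] twist -0.2
(600.5, 169.8, 38.5, 67.0) -> [-39.9 169.1  50.1] twist -0.2
```

View pics/s18.png

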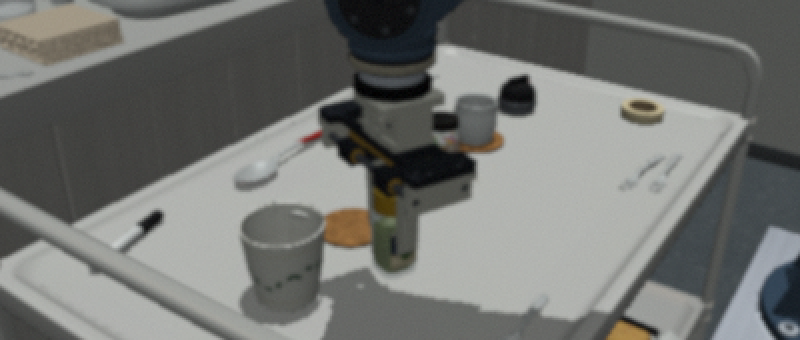

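The jar is held flat (gap 41.5 mm) and upright. Carrying it to coaster 1, bearing right first to stay clear of the mug handle.

Request:
jog_arm:
  targets:
    - [-15,17,0,0,32]
    - [-38,43,0,0,32]
    - [-58,66,0,0,32]
    - [-60,84,0,0,32]
    - [-54,110,0,0,32]
    - [-48,136,0,0,32]
    - [-42,160,0,0,32]
    - [-40,169,0,0,32]
    - [-40,169,10,0,32]
    - [-40,169,22,0,32]

```text
time: 30.9
tool_pos: [0.599, 0.1698, 0.0646]
tool_rot: [-180.0, 0.0, 66.8]
force: [0.1, 0.1, -0.8]
finger_gap: 0.0416
```

```bash
python3 mv.py 600.5,169.8,41,67; python3 pic.py 19
```

```text
t 30.9 pos [599.  169.8  64.6] rot [-1.7995e+02  3.0000e-02  6.6850e+01] gap 41.6 F [ 0.1  0.1 -0.8] j6 34.7
(600.5, 169.8, 41.0, 67.0) -> [ 0.6  1.4 23.6] twist -0.2
```

View pics/s19.png

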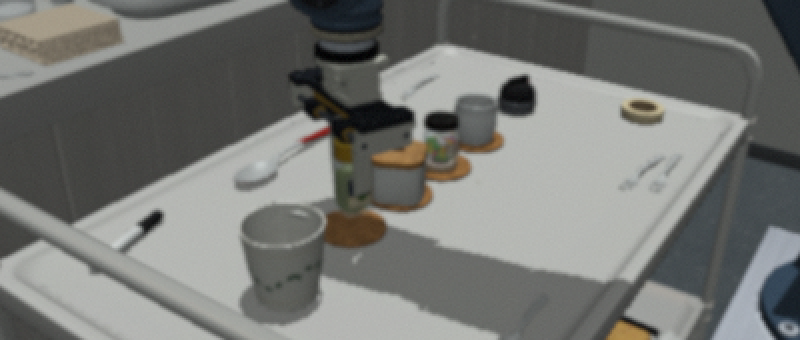

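The jar is over coaster 1, at about (350, 190). Lowering.

Request:
jog_arm:
  targets:
    - [0,1,8,0,32]
    - [0,1,16,0,32]
    - [0,1,21,0,32]
    - [0,1,23,0,32]
    - [0,1,24,0,32]
    - [0,1,25,0,32]
    - [0,1,25,0,32]

```text
time: 31.88
tool_pos: [0.6009, 0.1692, 0.0407]
tool_rot: [180.0, -0.0, 66.8]
force: [0.6, 0.9, -1.5]
finger_gap: 0.0416
```

Request:
jog_arm:
  targets:
    - [0,0,1,0,32]
    - [0,0,2,0,32]
    - [0,0,3,0,32]
    - [0,0,3,0,32]

```text
time: 32.38
tool_pos: [0.6009, 0.1692, 0.0377]
tool_rot: [180.0, -0.0, 66.8]
force: [-0.5, 0.8, -0.4]
finger_gap: 0.0414
```

Request:
jog_arm:
  targets:
    - [0,0,0.5,0,32]
    - [0,0,0.5,0,32]

```text
time: 32.62
tool_pos: [0.6009, 0.1692, 0.0376]
tool_rot: [180.0, -0.0, 66.8]
force: [-2.5, 0.3, 4.3]
finger_gap: 0.0416
```

Contact (+4.3 N). Releasing slowly, without over-opening near the tin, then straight up.

Request:
jog_arm:
  targets:
    - [0,0,0,0,46]
    - [0,0,0,0,54]
    - [0,0,0,0,66]
    - [0,0,0,0,80]
    - [0,0,0,0,80]
    - [0,0,-10,0,80]
    - [0,0,-35,0,80]
    - [0,0,-65,0,80]
    - [0,0,-100,0,80]
    - [0,0,-130,0,80]

```text
time: 33.88
tool_pos: [0.6011, 0.1692, 0.1693]
tool_rot: [179.9, -0.0, 66.8]
force: [0.3, 0.4, -0.1]
finger_gap: 0.0799
```

```bash
python3 mv.py 350,0,220,67; python3 pic.py 20
```

```text
t 33.88 pos [601.1 169.2 169.3] rot [ 1.7994e+02 -4.0000e-02  6.6820e+01] gap 79.9 F [ 0.3  0.4 -0.1] j6 34.6
(350.0, 0.0, 220.0, 67.0) -> [-254.3 -164.2  -51.1] twist -0.2
```

View pics/s20.png

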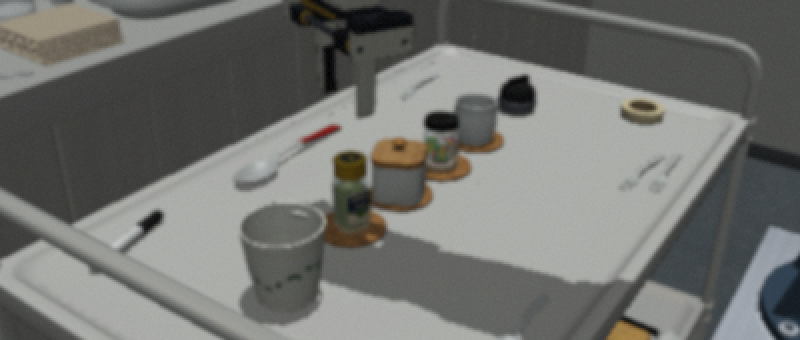

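All four stand upright on their coasters. I'll retreat up and back, then make a clear final check.

Request:
jog_arm:
  targets:
    - [0,0,-30,0,80]
    - [-30,-19,-51,0,80]
    - [-75,-48,-51,0,80]
    - [-120,-77,-51,0,80]
    - [-165,-106,-51,0,80]
    - [-210,-135,-51,0,80]
    - [-250,-162,-51,0,80]
    - [-254,-164,-51,0,80]
    - [-254,-164,-51,0,80]

```text
time: 35.1
tool_pos: [0.3506, 0.0002, 0.2182]
tool_rot: [180.0, -0.0, 66.8]
force: [-0.3, -0.4, 0.2]
finger_gap: 0.0799
```

```bash
python3 pic.py 21; python3 chk.py sugar_tin sprinkle_jar cream_pot cinnamon_jar kitchen_timer
python3 - <<'E'
from bench import manip
from h import *
p=manip.snapshot("top"); c=cam(p)
for l in ("coffee_mug","coaster_1"):
  for d in manip.cut_out(p,l):
    if d["score"]>.4:
        uv=np.array(np.nonzero(d["region"])[::-1]).mean(1); print(l,round(d["score"],2),np.round(uv,1),np.round(atz(c,uv,.05 if l[2]=="f" else .005)*1000,1))
print(manip.get_state()["time"])
E
```

```text
sugar_tin top 0.78 [600.9  67.9] 26.6 0.206
sugar_tin side 0.93 [599.6  62.5] 32.7 0.137
  both [598.8  65.7   4. ] 0.393
sprinkle_jar top 0.84 [602.  -36.6] 1.4 0.083
sprinkle_jar side 0.63 [599.6 -40. ] 11.5 0.134
  both [599.7 -37.    6.3] 0.285
cream_pot top 0.73 [ 604.2 -143.2] 5.4 0.086
cream_pot side 0.62 [ 602.5 -147.1] 9.5 0.074
  both [ 602.6 -143.9    5.8] 0.209
cinnamon_jar top 0.82 [603.2 169.4] 64.2 0.104
cinnamon_jar side 0.63 [600.5 167.3] 47.5 0.073
  both [601.7 168.1   5.9] 0.281
kitchen_timer top 0.7 [ 608.1 -295.6] 8.1 0.263
kitchen_timer side 0.61 [ 610.  -295.9] 4.8 0.32
  both [ 611.6 -301.     1.3] 0.577
coffee_mug 0.63 [216.1 184.1] [579.6 321.6  50. ]
coaster_1 0.82 [333.3 181.9] [593.6 -37.4   5. ]
coaster_1 0.74 [364.3 185.4] [ 582.9 -135.     5. ]
coaster_1 0.65 [268.4 181.2] [595.  167.3   5. ]
coaster_1 0.63 [308.6 186.1] [580.   40.6   5. ]
35.95
```

View pics/t21.png

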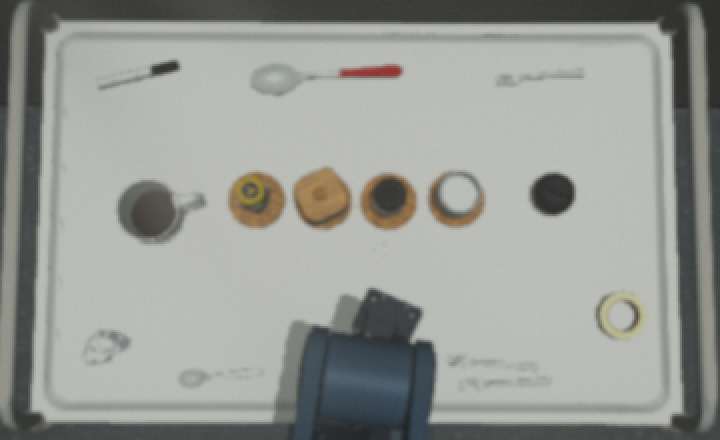

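View pics/s21.png

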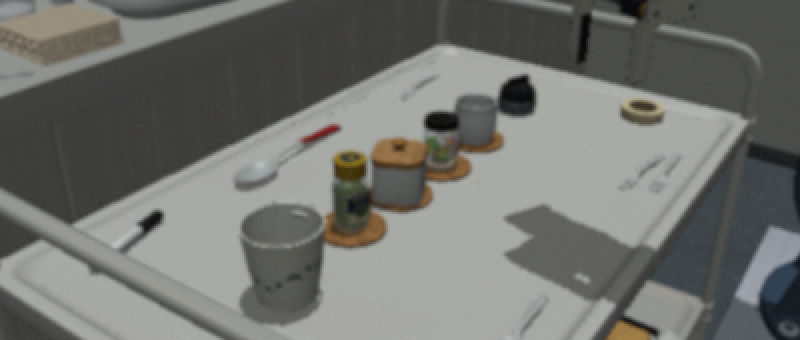

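All four are within about 3 mm of the coaster centres I measured at the start, with undersides at z ≈ 4–6 mm. The mug and timer haven't visibly moved. Handing in.

```bash
python3 -c "
from bench import manip
print(manip.hand_in())"
```

```text
the job is handed in; nothing more can be done
None
```

I set all four toppings on the coasters in height order from the mug's end and handed the job in. The spice jar is on coaster 1, the sugar tin on coaster 2, the sweet jar on coaster 3 and the cream pot on coaster 4. The arm's clock read about 36 s of the 96 s allowed. I gripped each one round the body, lowered it until the wrist force showed contact, released it and backed the arm away.

**Final check (two views fitted together):** each topping's centre was within about 3 mm of the coaster centre measured at the start. The undersides came out at z of about 4–6 mm, which matches the 5 mm coaster tops. All four looked upright, the mug's image centre moved less than 2 mm, and the timer did not visibly move.

**Checks that disagreed:**
- Single-view fits of the same topping differed by up to about 5 mm, most for the sugar tin along y.
- The timer's fit was poor because its shape is not a plain cylinder. It agreed with the starting fit to a few mm.
- One mid-task check with the arm blocking the view gave useless fits, so I repeated it after the arm had moved away.
- Re-detecting the coasters at the end gave shifted centres because the toppings cover them, so I judged against the starting positions instead.

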